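Back a ratchet parts feeder off by one notch

TASK

The parts feeder has indexed one notch too far. With a fingertip, push the pawl's ball lever over so that the pawl lifts out of the teeth and stays up; then push one of the wheel's two upright posts to turn the wheel backward (clockwise from above) by one notch; then push the ball lever back so that the pawl drops fully in behind the next tooth. Pick nothing up: the brass hubs stay standing in their pockets on the wheel and everything else on the table stays where it is.

Things in the scene. Friction and masses are not known exactly. Their poses are not given: they have to be found in the camera images.
- feeder: Parts feeder screwed to the table: a grey base plate 210 x 180 x 12 mm carrying a horizontal ratchet wheel and a pawl. Origin on the wheel's axis at table height; z up. The plate spans x -85 to 125, y -85 to 95 mm in this frame. The pawl lies above the wheel's rim on the +y side, along x: its nose at x 0, y 66, its hinge (axis along y) at x 54, y 66, z 44 mm.
- wheel (a joint): Turn of the wheel (rad), 0.02 to 0.11 at the start; backward, clockwise from above, is negative; one notch is 0.5236 rad. Friction of about 2.5 N at a post: it stays where it is left. With the pawl down it cannot go backward past 0. After one notch back the pawl can drop fully in only between -0.5236 and about -0.37 rad; farther back its nose lands on a tooth's top.
- wheel_top (a point): Centre of the wheel's upper face, z 32 mm, on its vertical axis above the feeder's origin. The wheel is an aluminium disc of 154 mm diameter with 12 steel saw teeth 10 mm high standing on its rim (radius 56 to 76 mm), their upright faces looking clockwise; a low hub of 28 mm diameter is in the middle.
- pawl (a joint): Lift of the pawl (rad): 0 fully down in the teeth, 1.0 up against its stop. It balances at about 0.6: above that it falls open by itself and stays open, below that it falls shut. Pushing the ball takes about 1 N.
- pawl_ball (a point): Centre of the black ball (22 mm diameter) on the pawl's lever, 50 mm from the hinge. Pawl down: x 54, y 66, z 94 mm in the feeder's frame, straight over the hinge. Pawl fully up: x 96, y 66, z 71 mm. Push it to the feeder's +x to lift the pawl, to -x to drop it.
- pawl_nose (a point): Middle of the underside of the pawl's nose, z 33 mm when down. The pawl is a dark steel bar 58 mm from hinge to nose, 14 mm wide, upper face at z 58 mm when down; when up the nose end reaches z 97 mm. Its lever, a rod of 8 mm diameter, stands on the hinge at right angles to the bar.
- post_a (a point): Centre of the top of an upright steel post on the wheel, 14 mm diameter, 50 mm high (z 32 to 82 mm), 42 mm from the wheel's axis; at wheel angle 0 it lies at the feeder's -x side (x -42, y 0).
- post_b (a point): The same for the second, equal post, opposite the first (x 42, y 0 at wheel angle 0).
- pocket_a (a point): Floor centre, z 32 mm, of a shallow round pocket on the wheel (28 mm inside, rim 4 mm high), 42 mm from the axis, a quarter turn from the posts, on the pawl's side (x 0, y 42 at wheel angle 0).
- pocket_b (a point): The same for the other pocket (x 0, y -42 at wheel angle 0).
- hub_a: Brass stepped hub standing loose in pocket a: 22 mm diameter, 26 mm high. Origin at the centre of its underside. Leave it standing in the pocket.
- hub_b: The same in pocket b.
- screw_jar: Clear jar with grey lid, 52 mm diameter, 65 mm high, on the table near the feeder; origin at its underside. Leave alone.
- screwdriver: Screwdriver, 170 mm long, lying on the table near the feeder along its own x. Leave alone.
- buggy: Small two-wheeled robot buggy, about 100 x 90 x 60 mm, on the table beside the feeder; origin at its underside. Leave alone.
- marker: White marker pen, 130 mm long, lying at the right of the table. Leave alone.
- flask: White drinking flask, 72 mm diameter, 220 mm high, standing at the left. Leave alone.
- pencil_case: Grey pencil case, 120 x 200 x 45 mm, lying at the left. Leave alone.
- mug: White mug, 80 mm diameter, 95 mm high, standing at the right. Leave alone.

How it is judged:
On the way, in this order (a step that is already met when the one before it is completed fails the run):
1. the pawl is tipped up out of the teeth and the wheel has not gone back yet (value of joint pawl above 0.75 rad and value of joint wheel above -0.1 rad), for 0.2 s.
2. with the pawl still up, the wheel is turned backward by one notch (value of joint wheel between -0.5536 and -0.3636 rad and value of joint pawl above 0.75 rad), for 0.2 s.
At the end, for the whole second after the job is handed in: Wheel at rest one notch back (0.03 rad beyond to 0.16 rad short of the full 0.5236 rad), pawl fully down (below 0.07 rad), hubs standing in their pockets (within 12 mm, tilt under 0.35 rad), bystanders within 25 mm of their starts (value of joint wheel between -0.5536 and -0.3636 rad and value of joint pawl below 0.07 rad and velocity of joint wheel between -0.05 and 0.05 rad/s and not (distance between hub_a and pocket_a above 0.012 m) and not (angle between hub_a's own z axis and vertical above 0.35 rad) and not (distance between hub_b and pocket_b above 0.012 m) and not (angle between hub_b's own z axis and vertical above 0.35 rad) and not (distance of screw_jar from where it was at the start of the episode above 0.025 m) and not (distance of screwdriver from where it was at the start of the episode above 0.025 m) and not (distance of buggy from where it was at the start of the episode above 0.025 m) and not (distance of marker from where it was at the start of the episode above 0.025 m) and not (distance of flask from where it was at the start of the episode above 0.025 m) and not (distance of pencil_case from where it was at the start of the episode above 0.025 m) and not (distance of mug from where it was at the start of the episode above 0.025 m)); the robot touches nothing.
It fails at once if the wheel was turned back far beyond one notch (below -0.75 rad) (value of joint wheel below -0.75 rad).
It fails at once if the wheel was clicked forward (above 0.4 rad) (value of joint wheel above 0.4 rad).
It fails at once if a hub was lifted out of its pocket, carried off or tipped (12 mm, 0.35 rad) (distance between hub_a and pocket_a above 0.012 m or angle between any of hub_a, hub_b's own z axis and vertical above 0.35 rad or distance between hub_b and pocket_b above 0.012 m).
It fails at once if another thing on the table was moved or lifted by more than 25 mm (distance of any of screw_jar, screwdriver, buggy, marker, flask, pencil_case, mug from where it was at the start of the episode above 0.025 m).
It also fails if it takes over 59 s, if anything falls off the work surface, if the arm or the gripper's body presses on something with over 40 N, if the wrist force passes 120 N, or if a joint passes its speed limit or range.

ROBOT

A 6-joint arm with a two-finger parallel gripper is mounted at the origin on the work surface. World frame = base frame: x ahead of the robot, y to its left, z up, the work surface at z = 0. Lengths are in m, angles in rad, forces in N, time in s.
With the tool pointing down it reaches from about 0.4 to 0.925 m from the base axis. Payload 3.4 kg.
Tool frame: the origin (TCP) lies between the finger pads; the fingertips stand 22 mm ahead of it and the grasp point (between the pads) lies 3 mm ahead of it; z points along the fingers, y is the direction in which the jaws open and shut (so a half turn about z gives the same grasp; the last joint's range is limited). The gripper opens to 85 mm and grips with 20 to 120 N. Pads are 22 mm wide; open, the fingers measure 114 mm over their backs; the gripper's body (76 mm by 85 mm) begins 54 mm behind the grasp point. The pads swing forward as they close: fully open they stand 13 mm farther back than shut.
Start: joints at [-1.242, 0.307, 1.506, -0, 1.328, -0.073], TCP at [0.225, -0.529, 0.253] pointing down, gripper open.
Joint ranges: [-3.12, 3.12], [-1.05, 2.28], [0.14, 2.33], [-1.42, 4.57], [0.1, 2.73], [-2.68, 2.68]. Speed limits (rad/s): [2.57, 2.57, 3.14, 3.14, 3.14, 3.14].

INTERFACE

Orientations are given as a unit quaternion [w, x, y, z].
In Python, from plant import r, imaging gives the robot as it stands. The module is installed in compiled form; this text tells all that it offers.
- The arm moves only by the tool play_rows, never from a script. Its argument "increments" is a list of rows, each a list of 3 entries, a list of its own where there are three numbers: the finger opening in m, from 0 to 0.0854, then the shift along the tool's x, y, z in m, then the turn, a rotation vector about the tool's x, y, z in rad. A call has 1 to 5 rows; each row shifts and turns the pose as measured when the row begins, along the tool's axes as they then stand; what a row does not reach is not made up. A row lasts 1/8 s, in which the tool goes at most 62.5 mm and 10.7 degrees, less where a joint would pass 70% of its speed; a pose out of reach is approached as far as the arm can. A call is refused whole if a number of a shift passes 0.0625 or a number of a turn 0.188, either way. A call with a gripper value outside its range is refused whole. The fingers move at their own pace and stop on an object; "grip_force" is the grip in N (left out, the last holds). Time passes only in rows, so rows that do not move let the fingers close. It gives the time, the measured TCP pose, the force and the opening at its end, in the units of the state.
- r.get_obs(): the state, without advancing time (a new reading comes with each control period).
- imaging.read_camera(name): name is "scene" or "top"; returns (picture, depth): 480x640x3 uint8, blue, green, red; 480x640 float32, m along the optical axis (not along the pixel's ray), 0 where there is no reading.
- imaging.camera_params(name): a dict with "mtx" (3x3 intrinsics, pixels), "camera_from_world" (4x4, takes a point from world to camera coordinates). Camera axes: x right, y down, z forward; pixel columns grow to the right and rows downward; lengths in m; the calibration is good to about 2 mm. A picture is of the moment at which its call begins. camera_params takes no time and is no camera call.
- r.sign_off(): hands the job in, once; it reports no verdict.
The state is a dict: "clock": time; "qpos": joint angles; "joint_velocities": joint speeds; "joint_torque": joint torques, N m; "tcp_pos": TCP position; "tcp_rot": TCP orientation; "force": force on the tool from outside, world axes, zero at the start; "moment": the same for the moment, N m; "gripper_width": finger opening in m.
Only numpy, scipy, OpenCV 4.12 (cv2) and the standard library are available. Lean on these libraries where they do the work, as an engineer would, in place of code of your own. Each camera call takes 0.05 s, during which the arm holds its last target.

## Working session

There is one attempt and no reset: what is moved stays moved. The work goes in short steps, Python scripts to look and compute and a tool call to move; the robot and the scene stay as the last step left them, time stands still between calls to the robot, and variables do not carry over. Pictures are saved under pics/ and viewed, and the job is handed in when it is done.

Besides the shell and the picture viewer there is one more tool, called after "Request:" as name(argument=value, ...), one argument or row to a line, values as JSON. play_rows: Moves the arm, as the interface text tells. Its arguments: {"type":"object","properties":{"increments":{"type":"array","items":{"type":"array"}},"grip_force":{"type":"number"}},"required":["increments"]}

```bash
mkdir -p pics; python3 - <<'E'
from plant import r, imaging
import cv2, numpy as np
for n in("scene","top"):
    im,d=imaging.read_camera(n); cv2.imwrite(f"pics/{n}0.png",im); np.save(f"{n}0.npy",d)
    p=imaging.camera_params(n); print(n,np.round(p["mtx"],1).tolist(),np.round(p["camera_from_world"],4).tolist())
o=r.get_obs(); print({k:np.round(v,4).tolist() for k,v in o.items()})
E
```

```text
scene [[553.3, 0.0, 325.3], [0.0, 553.3, 239.0], [0.0, 0.0, 1.0]] [[0.8464, 0.5325, 0.0019, -0.4343], [0.4328, -0.6858, -0.5851, -0.1656], [-0.3102, 0.496, -0.811, 1.601], [0.0, 0.0, 0.0, 1.0]]
top [[553.1, 0.0, 326.3], [0.0, 553.1, 243.5], [0.0, 0.0, 1.0]] [[-0.0009, -1.0, -0.0062, -0.0078], [-0.9828, 0.002, -0.1848, 0.5182], [0.1848, 0.0059, -0.9828, 1.7325], [0.0, 0.0, 0.0, 1.0]]
{'clock': 0.1, 'qpos': [-1.2415, 0.3075, 1.5075, 0.0, 1.3284, -0.0735], 'joint_velocities': [0.001, -0.0016, -0.0013, 0.0009, -0.0, 0.0004], 'joint_torque': [0.0003, -45.853, -25.2608, -0.0, 0.0055, -0.0], 'tcp_pos': [0.2252, -0.5284, 0.2525], 'tcp_rot': [-0.0009, 0.9798, 0.2, -0.0001], 'force': [-0.727, 0.9113, -0.5187], 'moment': [0.0179, 0.0158, 0.0233], 'gripper_width': 0.0855}
```

View pics/scene0.png

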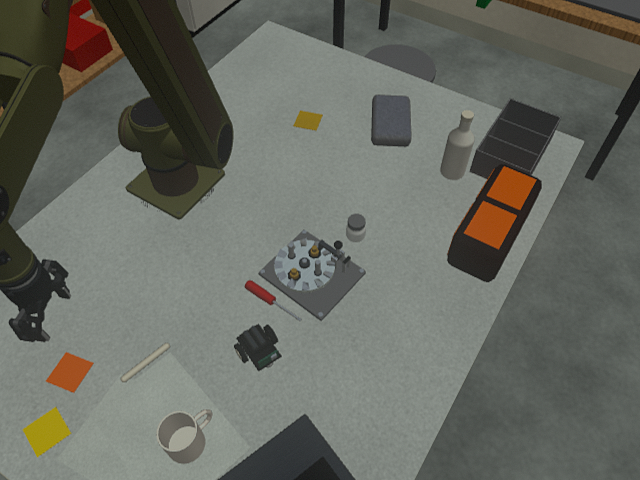

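View pics/top0.png

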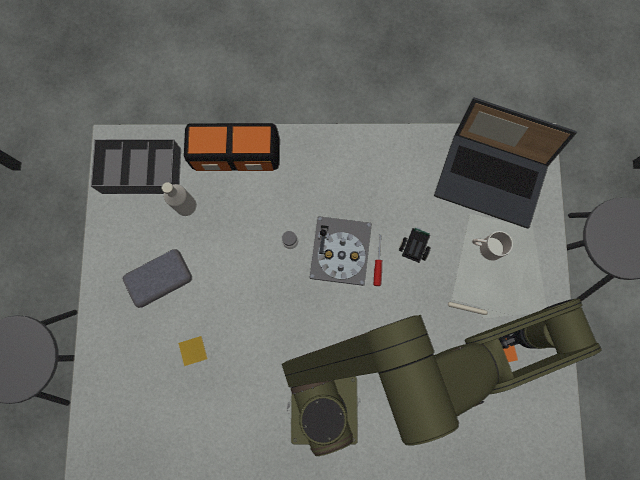

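```bash
python3 - <<'E'
import cv2, numpy as np
t=cv2.imread("pics/top0.png"); s=cv2.imread("pics/scene0.png")
a=cv2.resize(t[205:295,295:395],None,fx=6,fy=6,interpolation=cv2.INTER_CUBIC)
b=cv2.resize(s[215:330,240:380],None,fx=5,fy=5,interpolation=cv2.INTER_CUBIC)
cv2.imwrite("pics/t0z.png",a);cv2.imwrite("pics/s0z.png",b)
E
```

```text
(no output)
```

View pics/t0z.png

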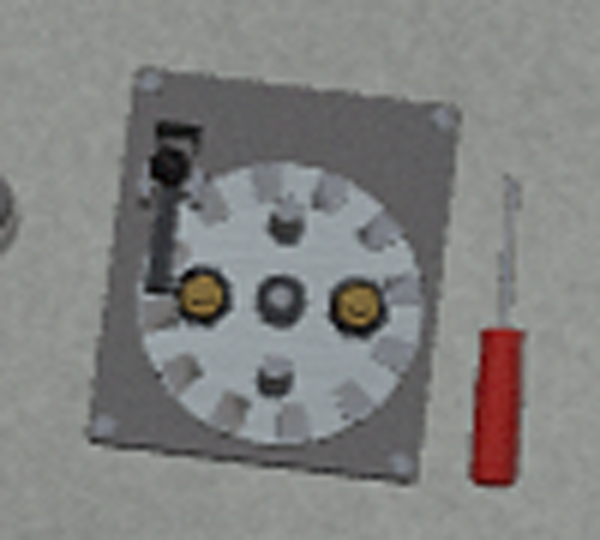

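View pics/s0z.png

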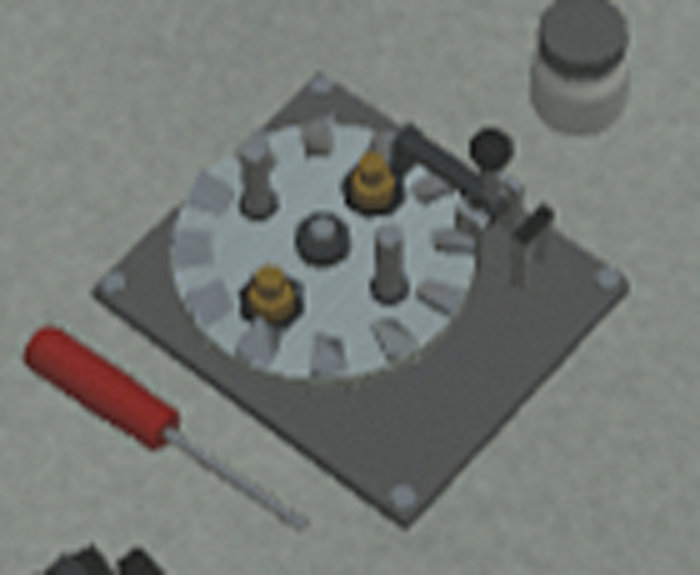

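```bash
cat > h.py <<'E'
import numpy as np, cv2
from plant import r, imaging
def cam(n):
    p=imaging.camera_params(n); return np.array(p["mtx"]),np.array(p["camera_from_world"])
def ray(n,uv,z):
    K,T=cam(n); R=T[:3,:3]; c=-R.T@T[:3,3]
    d=R.T@np.linalg.solve(K,[uv[0],uv[1],1]); return c+d*(z-c[2])/d[2]
def proj(n,P):
    K,T=cam(n); q=K@(T[:3,:3]@np.asarray(P)+T[:3,3]); return q[:2]/q[2]
def fit(F,W):
    F=np.array(F,float);W=np.array(W)[:,:2];f=F-F.mean(0);w=W-W.mean(0)
    a=np.arctan2((f[:,0]*w[:,1]-f[:,1]*w[:,0]).sum(),(f*w).sum())
    R=np.array([[np.cos(a),-np.sin(a)],[np.sin(a),np.cos(a)]]); t=W.mean(0)-R@F.mean(0)
    return a,t,(W-(F@R.T+t))
def px(c,f,o): return (np.array(c)+.5)/f-.5+np.array(o)
E
python3 - <<'E'
from h import *
F=[(.125,.095),(.125,-.085),(-.085,-.085),(-.085,.095)]
T=[px(c,6,(295,205)) for c in [(140,68),(462,104),(415,481),(90,440)]]
S=[px(c,5,(240,215)) for c in [(628,288),(405,527),(95,292),(320,70)]]
for n,P in(("top",T),("scene",S)):
    W=[ray(n,p,.012) for p in P]; a,t,e=fit(F,W); print(n,round(a,4),t.round(4),(e*1e3).round(1).tolist())
# posts, hubs, ball
def both(tp,sp,z):
    print(z,ray("top",px(tp,6,(295,205)),z)[:2].round(4),ray("scene",px(sp,5,(240,215)),z)[:2].round(4))
both((287,222),(389,234),.082)  # post b top
both((274,370),(257,148),.082)
both((170,165),(491,150),.094)
both((281,298),(323,228),.045)
E
```

```text
top -0.1281 [ 0.4834 -0.058 ] [[-1.4, -0.9], [0.8, 0.0], [0.5, 1.9], [0.1, -1.0]]
scene -0.1337 [ 0.4865 -0.0572] [[-1.1, -2.8], [-0.3, 0.7], [3.2, 1.0], [-1.9, 1.2]]
0.082 [ 0.5179 -0.0597] [ 0.5269 -0.0583]
0.082 [ 0.4392 -0.0524] [ 0.444  -0.0502]
0.094 [0.5461 0.0018] [0.547  0.0033]
0.045 [ 0.4835 -0.0571] [ 0.4835 -0.0525]
```

```bash
cat >> h.py <<'E'
from scipy.spatial.transform import Rotation as Ro
YAW=-0.131; O=np.array([.4845,-.0575])
RF=np.array([[np.cos(YAW),-np.sin(YAW)],[np.sin(YAW),np.cos(YAW)]])
def f2w(x,y): return O+RF@np.array([x,y])/1e3
def w2f(p): return RF.T@(np.array(p[:2])-O)*1e3
RT=np.array([[np.cos(YAW),np.sin(YAW),0],[np.sin(YAW),-np.cos(YAW),0],[0,0,-1]]) # tool x=feeder x, y=-feeder y
def state():
    o=r.get_obs(); q=o["tcp_rot"]; R=Ro.from_quat([q[1],q[2],q[3],q[0]])
    e=(R.inv()*Ro.from_matrix(RT)).as_rotvec()
    print("t",round(float(o["clock"]),2),"feeder tcp",w2f(o["tcp_pos"]).round(1),"z",round(o["tcp_pos"][2]*1e3,1),"F",np.round(o["force"],1),"w",round(float(o["gripper_width"]),3),"turn left",e.round(3))
    return np.array(o["tcp_pos"]),R
def plan(x,y,z,step=.06,turn=.178):
    p,R=state(); tgt=np.r_[f2w(x,y),z/1e3]
    while True:
        d=tgt-p; e=(R.inv()*Ro.from_matrix(RT)).as_rotvec(); L=np.linalg.norm(d)
        if L<5e-4 and np.linalg.norm(e)<.01: break
        d=d*min(1,step/max(L,1e-9)); n=np.linalg.norm(e); e=e*min(1,turn/max(n,1e-9))
        print((R.inv().apply(d)).round(4).tolist(),e.round(3).tolist()); p=p+d; R=R*Ro.from_rotvec(e)
E
python3 - <<'E'
from h import *
plan(15,66,250)
# stop height from depth
for n in("top","scene"):
    d=np.load(n+"0.npy"); K,T=cam(n); im=cv2.imread(f"pics/{n}0.png")
    v,u=np.mgrid[0:480,0:640]; P=np.stack([(u-K[0,2])/K[0,0]*d,(v-K[1,2])/K[1,1]*d,d],-1)
    W=(P-T[:3,3])@T[:3,:3]; f=(W[...,:2]-O)@RF*1e3; z=W[...,2]*1e3
    m=(d>0)&(f[...,0]>40)&(f[...,0]<120)&(abs(f[...,1]-66)<16)&(z>20)
    for a,b,c,g in sorted(zip(f[m][:,0],f[m][:,1],z[m],im[m].mean(1))): print(n,round(a),round(b),round(c),round(g),end=" | ")
    print()
E
```

```text
t 0.1 feeder tcp [-195.6 -500.8] z 252.5 F [-0.7  0.9 -0.5] w 0.085 turn left [-0.002  0.     0.534]
[0.0466, -0.0378, 0.0003] [-0.001, 0.0, 0.178]
[0.0392, -0.0454, 0.0003] [-0.001, 0.0, 0.178]
[0.0305, -0.0517, 0.0003] [-0.001, 0.0, 0.178]
[0.0209, -0.0562, 0.0002] [0.0, -0.0, -0.0]
[0.0209, -0.0562, 0.0002] [0.0, 0.0, 0.0]
[0.0209, -0.0562, 0.0002] [0.0, -0.0, 0.0]
[0.0209, -0.0562, 0.0002] [0.0, 0.0, 0.0]
[0.0209, -0.0562, 0.0002] [-0.0, 0.0, 0.0]
[0.0209, -0.0562, 0.0002] [-0.0, -0.0, 0.0]
[0.0209, -0.0562, 0.0002] [-0.0, 0.0, 0.0]
[0.0016, -0.0043, 0.0] [-0.0, -0.0, 0.0]
top 41 72 58 67 | top 41 56 32 161 | top 41 53 33 139 | top 42 68 103 16 | top 42 65 102 14 | top 43 62 55 60 | top 43 53 44 53 | top 43 82 58 101 | top 43 66 52 51 | top 43 71 97 65 | top 43 62 103 17 | top 43 79 40 60 | top 44 79 56 117 | top 44 59 34 164 | top 44 53 53 100 | top 44 76 20 84 | top 44 59 97 72 | top 44 72 56 69 | top 45 63 61 49 | top 45 62 107 18 | top 45 72 100 8 | top 45 69 102 7 | top 46 66 53 57 | top 46 69 51 62 | top 46 57 25 113 | top 46 66 100 27 | top 46 59 103 28 | top 46 56 39 113 
[... 6889 characters left out ...]
scene 84 61 58 42 | scene 84 58 30 73 | scene 84 78 49 54 | scene 84 79 24 80 | scene 84 57 54 52 | scene 84 57 45 75 | scene 84 72 60 41 | scene 84 61 55 42 | scene 85 78 21 82 | scene 85 57 37 72 | scene 85 72 56 41 | scene 85 80 60 118 | scene 85 61 23 87 | scene 85 56 52 70 | scene 85 80 52 73 | scene 85 63 57 42 | scene 85 61 28 85 | scene 85 60 53 54 | scene 85 60 43 91 | scene 85 57 24 71 | scene 86 80 33 82 | scene 86 67 58 44 | scene 86 59 40 94 | scene 86 79 49 99 | scene 86 79 44 99 | scene 86 75 49 70 | scene 86 75 45 77 | scene 86 59 36 90 | scene 86 75 36 77 | scene 86 76 21 81 | scene 86 75 41 77 | scene 86 78 60 77 | scene 87 73 60 37 | scene 87 59 23 86 | scene 88 56 55 81 |
```

Request:
play_rows(
  increments=[
    [0, [0.0466, -0.0378, 0], [0, 0, 0.178]],
    [0, [0.0392, -0.0454, 0], [0, 0, 0.178]],
    [0, [0.0305, -0.0517, 0], [0, 0, 0.178]],
    [0, [0.021, -0.056, 0], [0, 0, 0]],
    [0, [0.021, -0.056, 0], [0, 0, 0]],
  ],
  grip_force=40,
)

```text
clock: 0.72
tcp_pos: [0.3672, -0.2654, 0.2504]
tcp_rot: [-0.001, 0.997, -0.072, -0.001]
force: [1.2, 0.3, -0.0]
gripper_width: -0.0002
```

Request:
play_rows(
  increments=[
    [0, [0.021, -0.056, 0], [0, 0, 0]],
    [0, [0.021, -0.056, 0], [0, 0, 0]],
    [0, [0.021, -0.056, 0], [0, 0, 0]],
    [0, [0, 0, 0], [0, 0, 0]],
  ],
)

```text
clock: 1.23
tcp_pos: [0.4567, -0.0989, 0.25]
tcp_rot: [-0.002, 0.998, -0.07, -0.001]
force: [-0.8, -0.4, 0.2]
gripper_width: -0.0
```

```bash
python3 - <<'E'
from h import *
plan(15,66,250)
E
```

```text
t 1.23 feeder tcp [-22.2 -44.7] z 250.0 F [-0.8 -0.4  0.2] w -0.0 turn left [-0.004  0.001 -0.008]
[0.0186, -0.057, 0.0002] [-0.004, 0.001, -0.008]
[0.0181, -0.0538, 0.0] [0.0, -0.0, -0.0]
```

Request:
play_rows(
  increments=[
    [0, [0.018, -0.055, 0], [-0.004, 0, -0.008]],
    [0, [0.018, -0.055, 0.03], [0, 0, 0]],
    [0, [0, 0, 0.05], [0, 0, 0]],
    [0, [0, 0, 0], [0, 0, 0]],
  ],
)

```text
clock: 1.72
tcp_pos: [0.5085, 0.0035, 0.169]
tcp_rot: [0.002, 0.998, -0.067, 0.0]
force: [-1.0, -0.3, -0.1]
gripper_width: 0.0002
```

```bash
cat >> h.py <<'E'
def snap(tag):
    t,_=imaging.read_camera("top"); s,_=imaging.read_camera("scene")
    a=cv2.resize(t[200:300,295:395],None,fx=4,fy=4,interpolation=cv2.INTER_CUBIC)
    b=cv2.resize(s[200:300,265:365],None,fx=4,fy=4,interpolation=cv2.INTER_CUBIC)
    cv2.imwrite(f"pics/{tag}.png",np.hstack([a,b])); cv2.imwrite(f"pics/{tag}_t.png",t); cv2.imwrite(f"pics/{tag}_s.png",s)
E
python3 - <<'E'
from h import *
plan(15,66,102); snap("p1")
E
```

```text
t 1.73 feeder tcp [15.8 63.6] z 169.0 F [-1.  -0.3 -0.1] w 0.0 turn left [ 0.004 -0.    -0.002]
[-0.0007, -0.0024, 0.0599] [0.004, -0.0, -0.002]
[-0.0001, -0.0003, 0.0071] [-0.0, 0.0, 0.0]
```

View pics/p1.png

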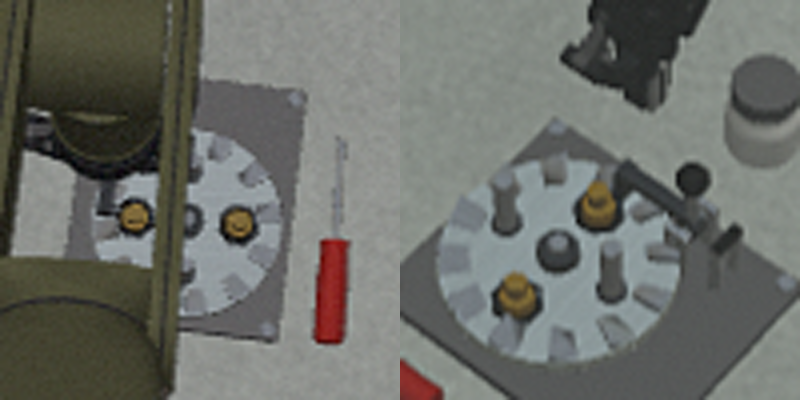

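```bash
python3 - <<'E'
from h import *
s=cv2.imread("pics/p1_s.png")
print([proj("scene",np.r_[f2w(15.8,63.6),z]).round(1).tolist() for z in (.147,.169,.22)])
cv2.imwrite("pics/p1z.png",cv2.resize(s[150:240,270:370],None,fx=6,fy=6,interpolation=cv2.INTER_CUBIC)*1)
E
```

```text
[[324.6, 224.8], [324.6, 219.2], [324.6, 205.5]]
```

View pics/p1z.png

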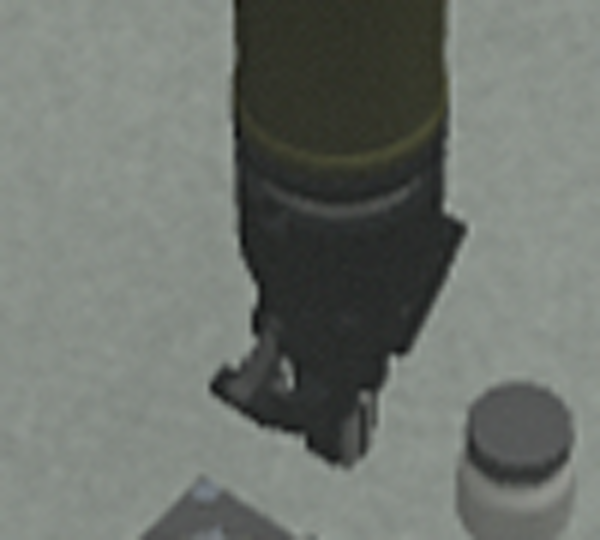

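```bash
python3 - <<'E'
from h import *
for c in [(213,385),(280,435),(345,465),(372,420),(385,390),(405,350),(460,225)]:
    uv=px(c,6,(270,150)); 
    out=[]
    for xp in (5,16,27):
        # find z such that feeder x=xp
        a=ray("scene",uv,.1);b=ray("scene",uv,.3); fa,fb=w2f(a),w2f(b); k=(xp-fa[0])/(fb[0]-fa[0]); out.append((xp,round(fa[1]+k*(fb[1]-fa[1])-63.6),round((.1+.2*k)*1e3-147)))
    print(c,out)
E
```

```text
(213, 385) [(5, -55, 87), (16, -67, 108), (27, -79, 128)]
(280, 435) [(5, -18, 19), (16, -30, 41), (27, -43, 63)]
(345, 465) [(5, 23, -42), (16, 9, -18), (27, -4, 5)]
(372, 420) [(5, 40, -28), (16, 26, -6), (27, 13, 17)]
(385, 390) [(5, 48, -16), (16, 34, 6), (27, 20, 29)]
(405, 350) [(5, 61, -2), (16, 47, 20), (27, 33, 42)]
(460, 225) [(5, 95, 45), (16, 80, 67), (27, 65, 88)]
```

Request:
play_rows(
  increments=[
    [0, [-0.001, -0.0025, 0.05], [0.004, 0, -0.002]],
    [0, [0, 0, 0.02], [0, 0, 0]],
    [0, [0, 0, 0], [0, 0, 0]],
  ],
)

```text
clock: 2.2
tcp_pos: [0.5183, 0.0011, 0.1088]
tcp_rot: [0.0, 0.998, -0.069, 0.012]
force: [-0.2, -0.2, 1.0]
gripper_width: 0.0002
```

```bash
python3 - <<'E'
from h import *
plan(15,66,102); snap("p2")
E
```

```text
t 2.2 feeder tcp [25.9 62.5] z 108.8 F [-0.2 -0.2  1. ] w 0.0 turn left [-0.002 -0.025 -0.007]
[-0.0111, -0.0034, 0.0065] [-0.002, -0.025, -0.007]
```

View pics/p2.png

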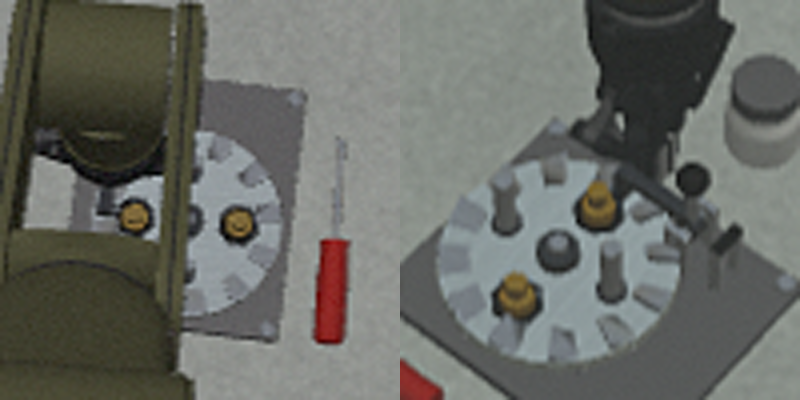

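```bash
python3 - <<'E'
from h import *
o=r.get_obs(); print(np.round(o["qpos"],3),np.round(o["joint_velocities"],3)); state()
E
```

```text
[-0.079  0.376  1.829  0.     0.91   1.629] [ 0.009 -0.008 -0.002  0.004 -0.005  0.002]
t 2.3 feeder tcp [26.6 62.8] z 109.8 F [-1.1 -1.1 -0.8] w 0.0 turn left [-0.002 -0.027 -0.006]
```

Request:
play_rows(
  increments=[
    [0, [-0.006, -0.003, 0.004], [0, -0.027, -0.006]],
    [0, [0, 0, 0], [0, 0, 0]],
  ],
)

```text
clock: 2.55
tcp_pos: [0.515, 0.0046, 0.1083]
tcp_rot: [-0.001, 0.998, -0.066, 0.002]
force: [-0.5, 0.4, 0.8]
gripper_width: -0.0002
```

```bash
python3 - <<'E'
from h import *
plan(68,66,100)
E
```

```text
t 2.55 feeder tcp [22.1 65.6] z 108.3 F [-0.5  0.4  0.8] w -0.0 turn left [-0.002 -0.003 -0.001]
[0.0458, -0.0004, 0.0084] [-0.002, -0.003, -0.001]
```

Request:
play_rows(
  increments=[
    [0, [0.009, 0, 0.003], [0, 0, 0]],
    [0, [0.009, 0, 0.002], [0, 0, 0]],
    [0, [0.009, 0, 0.002], [0, 0, 0]],
    [0, [0.009, 0, 0.002], [0, 0, 0]],
    [0, [0, 0, 0], [0, 0, 0]],
  ],
)

```text
clock: 3.18
tcp_pos: [0.5545, -0.0003, 0.0993]
tcp_rot: [-0.001, 0.998, -0.066, 0.002]
force: [-0.3, -0.0, -0.3]
gripper_width: 0.0002
```

```bash
python3 - <<'E'
from h import *
plan(68,66,100); snap("p3")
E
```

```text
t 3.17 feeder tcp [61.9 65.9] z 99.3 F [-0.3 -0.  -0.3] w 0.0 turn left [-0.002 -0.005 -0.   ]
[0.0061, -0.0001, -0.0007] [-0.002, -0.005, -0.0]
```

View pics/p3.png

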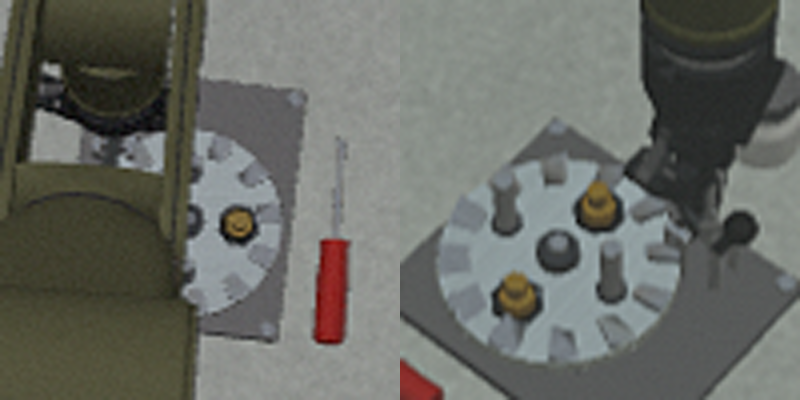

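Request:
play_rows(
  increments=[
    [0, [0.003, 0, -0.01], [0, 0, 0]],
    [0, [0, 0, -0.04], [0, 0, 0]],
    [0, [0, 0, -0.04], [0, 0, 0]],
    [0, [-0.02, 0.03, 0], [0, 0, 0]],
    [0, [-0.04, 0.04, 0], [0, 0, 0]],
  ],
)

```text
clock: 3.9
tcp_pos: [0.4903, -0.0624, 0.1952]
tcp_rot: [-0.0, 0.998, -0.063, 0.005]
force: [0.1, -0.8, -0.5]
gripper_width: 0.0001
```

```bash
python3 - <<'E'
from h import *
plan(-42,-38,180,step=.055); snap("p4")
E
```

```text
t 3.9 feeder tcp [ 6.4 -4.1] z 195.2 F [ 0.1 -0.8 -0.5] w 0.0 turn left [-0.001 -0.01   0.004]
[-0.0439, 0.0304, 0.0132] [-0.001, -0.01, 0.004]
[-0.0048, 0.0033, 0.0015] [0.0, -0.0, 0.0]
```

View pics/p4.png

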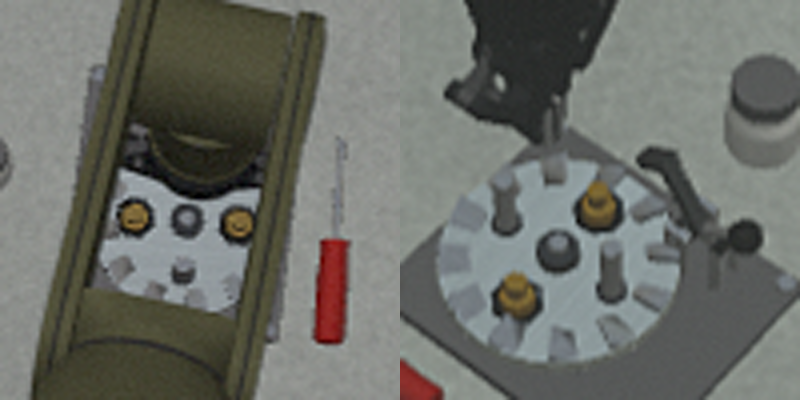

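Request:
play_rows(
  increments=[
    [0, [-0.035, 0.025, 0], [0, -0.01, 0.004]],
    [0, [-0.013, 0.009, 0], [0, 0, 0]],
    [0, [0, 0, 0.03], [0, 0, 0]],
    [0, [0, 0, 0.02], [0, 0, 0]],
    [0, [0, 0, 0], [0, 0, 0]],
  ],
)

```text
clock: 4.62
tcp_pos: [0.4353, -0.092, 0.1477]
tcp_rot: [-0.0, 0.998, -0.069, 0.003]
force: [0.4, 0.0, -0.5]
gripper_width: -0.0002
```

```bash
python3 - <<'E'
from h import *
plan(-40,-38,88,step=.03); snap("p5")
E
```

```text
t 4.62 feeder tcp [-44.3 -40.6] z 147.7 F [ 0.4  0.  -0.5] w -0.0 turn left [-0.001 -0.006 -0.007]
[0.002, -0.0013, 0.0299] [-0.001, -0.006, -0.007]
[0.0021, -0.0013, 0.0298] [-0.0, 0.0, 0.0]
```

View pics/p5.png

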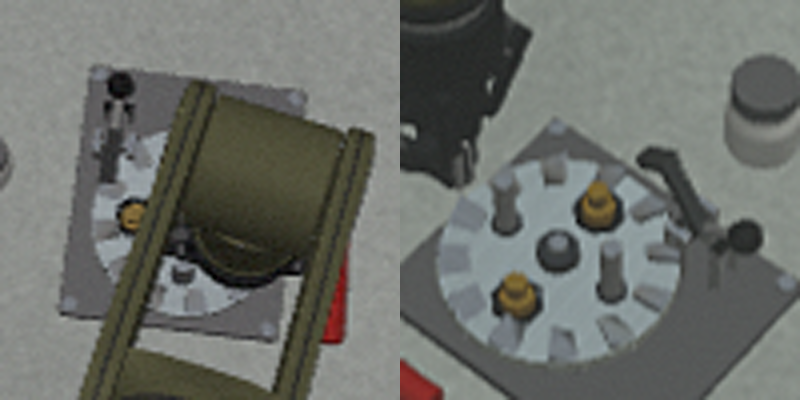

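Request:
play_rows(
  increments=[
    [0, [0.001, -0.001, 0.02], [0, -0.006, -0.007]],
    [0, [0.001, 0, 0.02], [0, 0, 0]],
    [0, [0, 0, 0.015], [0, 0, 0]],
    [0, [0, 0, 0.002], [0, 0, 0]],
    [0, [0, 0, 0], [0, 0, 0]],
  ],
)

```text
clock: 5.35
tcp_pos: [0.4461, -0.0925, 0.096]
tcp_rot: [0.001, 0.998, -0.064, 0.008]
force: [-0.9, 0.2, -0.8]
gripper_width: 0.0004
```

```bash
python3 - <<'E'
from h import *
plan(-40,-30,88,step=.03); snap("p6")
E
```

```text
t 5.35 feeder tcp [-33.5 -39.7] z 96.0 F [-0.9  0.2 -0.8] w 0.0 turn left [ 0.002 -0.015  0.002]
[-0.0066, -0.0097, 0.0079] [0.002, -0.015, 0.002]
```

View pics/p6.png

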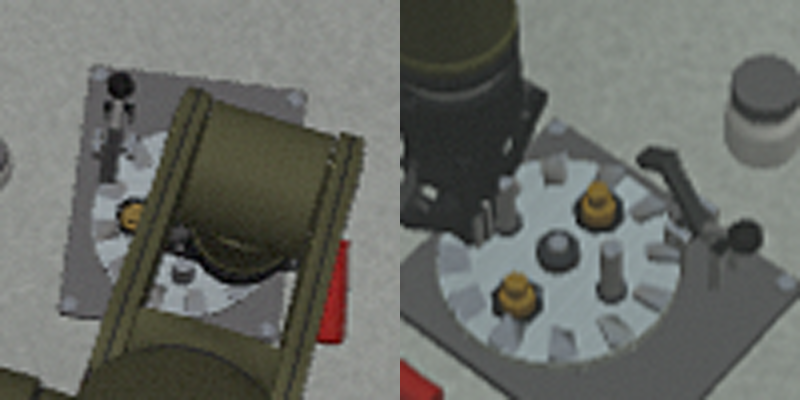

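Request:
play_rows(
  increments=[
    [0, [-0.006, -0.005, 0.005], [0, -0.015, 0]],
    [0, [0, -0.007, 0], [0, 0, 0]],
    [0, [0, -0.007, 0], [0, 0, 0]],
    [0, [0, -0.006, 0], [0, 0, 0]],
    [0, [0, 0, 0], [0, 0, 0]],
  ],
)

```text
clock: 6.08
tcp_pos: [0.4432, -0.0656, 0.0917]
tcp_rot: [0.002, 0.998, -0.064, 0.0]
force: [0.7, -0.9, -0.9]
gripper_width: -0.0
```

```bash
python3 - <<'E'
from h import *
plan(-40,-10,90,step=.03); snap("p7")
E
```

```text
t 6.08 feeder tcp [-39.9 -13.4] z 91.7 F [ 0.7 -0.9 -0.9] w -0.0 turn left [ 0.003 -0.001  0.003]
[-0.0001, -0.0035, 0.0017] [0.003, -0.001, 0.003]
```

View pics/p7.png

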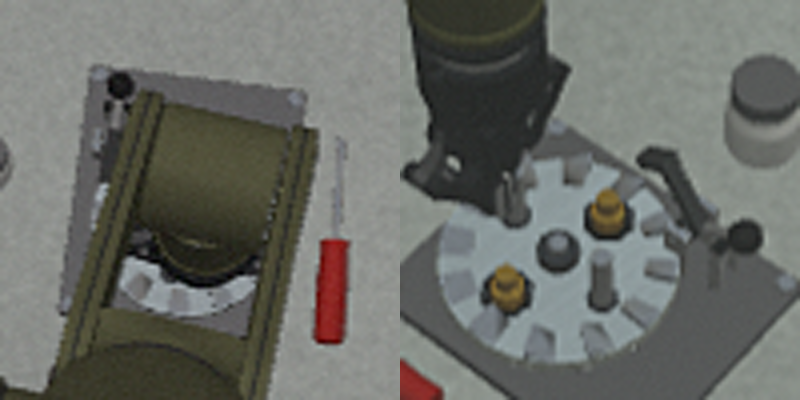

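```bash
cat >> h.py <<'E'
def wheel(s):
    hsv=cv2.cvtColor(s,cv2.COLOR_BGR2HSV); m=((hsv[...,0]>10)&(hsv[...,0]<32)&(hsv[...,1]>110)&(hsv[...,2]>60)).astype(np.uint8)
    m[:210]=0;m[310:]=0;m[:,:275]=0;m[:,345:]=0
    n,l,st,c=cv2.connectedComponentsWithStats(m); idx=[i for i in range(1,n) if st[i,4]>12]
    P=[w2f(ray("scene",c[i],.045)) for i in idx]; 
    P.sort(key=lambda p:-p[1]); v=P[0]-P[-1]
    print("hubs",[p.round(1).tolist() for p in P],[int(st[i,4]) for i in idx],"angle",round(float(np.arctan2(v[1],v[0])-np.pi/2),3))
E
python3 - <<'E'
from h import *
for n in ("scene0","p1_s","p6_s","p7_s"): wheel(cv2.imread(f"pics/{n}.png"))
for n,c in (("0",(212,246)),("7",(200,256))):
    p=w2f(ray("scene",px(c,4,(265,200)),.082)); print(n,p.round(1),np.arctan2(p[1],p[0]))
E
```

```text
hubs [[-1.5, 43.8], [4.0, -40.8]] [52, 59] angle 0.065
hubs [[-0.9, 43.1], [4.0, -40.6]] [57, 59] angle 0.059
hubs [[-1.2, 43.0], [4.4, -40.9]] [58, 63] angle 0.067
hubs [[7.0, 42.6], [-3.9, -40.5]] [58, 62] angle -0.131
0 [42.1  5.7] 0.1348769488606387
7 [41.2 -4.5] -0.10818756605030899
```

Request:
play_rows(
  increments=[
    [0, [0, -0.004, 0], [0, 0, 0]],
    [0, [0, -0.004, 0], [0, 0, 0]],
    [0, [0, -0.003, 0], [0, 0, 0]],
    [0, [0, 0, 0], [0, 0, 0]],
  ],
)

```text
clock: 6.68
tcp_pos: [0.4459, -0.0555, 0.0918]
tcp_rot: [0.002, 0.998, -0.064, 0.002]
force: [-0.0, -1.5, -0.3]
gripper_width: 0.0003
```

```bash
python3 - <<'E'
from h import *
plan(-40,-1,90,step=.03); snap("p8"); wheel(cv2.imread("pics/p8_s.png"))
E
```

```text
t 6.67 feeder tcp [-38.6  -3.1] z 91.8 F [-0.  -1.5 -0.3] w 0.0 turn left [ 0.005 -0.003  0.003]
[-0.0014, -0.0021, 0.0018] [0.005, -0.003, 0.003]
hubs [[16.9, 40.5], [-13.8, -38.0]] [56, 65] angle -0.373
```

View pics/p8.png

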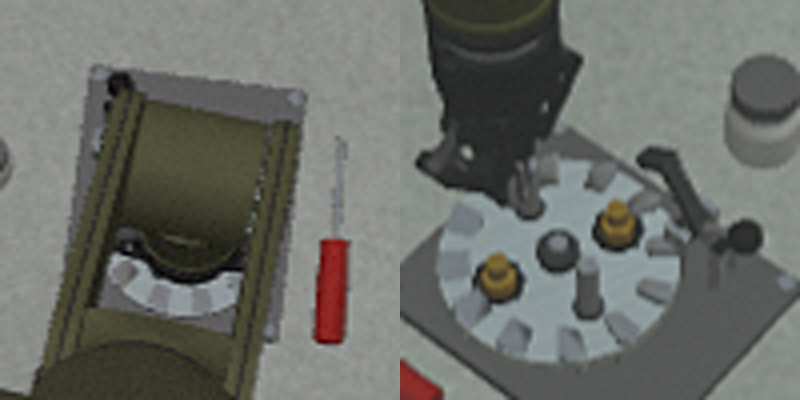

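Request:
play_rows(
  increments=[
    [0, [0, -0.003, 0], [0, 0, 0]],
    [0, [0, 0, 0], [0, 0, 0]],
  ],
)

```text
clock: 7.02
tcp_pos: [0.4467, -0.0528, 0.0919]
tcp_rot: [0.003, 0.998, -0.064, 0.002]
force: [1.1, -0.1, 0.3]
gripper_width: 0.0004
```

```bash
python3 - <<'E'
from h import *
plan(-40,-1,90,step=.03); snap("p9"); wheel(cv2.imread("pics/p9_s.png"))
E
```

```text
t 7.03 feeder tcp [-38.   -0.3] z 91.9 F [ 1.1 -0.1  0.3] w 0.0 turn left [ 0.005 -0.004  0.002]
[-0.002, 0.0007, 0.0019] [0.005, -0.004, 0.002]
hubs [[20.4, 39.2], [-17.1, -36.3]] [54, 55] angle -0.462
```

Request:
play_rows(
  increments=[
    [0, [0, 0.015, 0], [0, 0, 0]],
    [0, [0, 0.015, -0.002], [0, 0, 0]],
    [0, [0, 0, -0.04], [0, 0, 0]],
    [0, [0, 0, -0.05], [0, 0, 0]],
    [0, [0, 0, 0], [0, 0, 0]],
  ],
)

```text
clock: 7.75
tcp_pos: [0.4403, -0.0859, 0.1859]
tcp_rot: [0.002, 0.998, -0.066, -0.001]
force: [0.3, -1.3, 0.1]
gripper_width: 0.0001
```

```bash
python3 - <<'E'
from h import *
plan(132,66,180,step=.055); snap("p10"); wheel(cv2.imread("pics/p10_s.png"))
E
```

```text
t 7.75 feeder tcp [-40.1 -33.9] z 185.9 F [ 0.3 -1.3  0.1] w 0.0 turn left [ 0.003  0.001 -0.   ]
[0.0475, -0.0276, 0.0015] [0.003, 0.001, -0.0]
[0.0475, -0.0276, 0.0016] [0.0, -0.0, -0.0]
[0.0475, -0.0276, 0.0016] [0.0, -0.0, 0.0]
[0.0295, -0.0171, 0.001] [-0.0, 0.0, 0.0]
hubs [[20.4, 39.3], [-17.2, -36.0]] [53, 51] angle -0.463
```

View pics/p10.png

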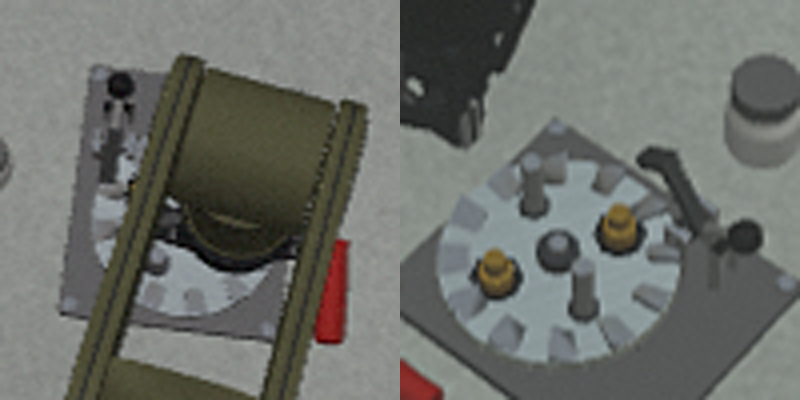

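Request:
play_rows(
  increments=[
    [0, [0.0475, -0.0275, 0], [0, 0, 0]],
    [0, [0.0475, -0.0275, 0], [0, 0, 0]],
    [0, [0.0475, -0.0275, 0], [0, 0, 0]],
    [0, [0.025, -0.015, 0], [0, 0, 0]],
    [0, [0, 0, 0], [0, 0, 0]],
  ],
)

```text
clock: 8.48
tcp_pos: [0.6141, -0.01, 0.1702]
tcp_rot: [0.0, 0.998, -0.067, -0.013]
force: [-0.9, 0.2, -0.6]
gripper_width: 0.0001
```

```bash
python3 - <<'E'
from h import *
plan(132,66,91,step=.03); snap("p11")
for nm,A,B in (("init",px((257,148),5,(240,215)),px((389,234),5,(240,215))),("now",px((132,160),4,(265,200)),px((183,265),4,(265,200)))):
    a,b=[w2f(ray("scene",q,.082)) for q in (A,B)]; v=b-a; print(nm,a.round(1),b.round(1),np.arctan2(v[1],v[0]).round(3))
E
```

```text
t 8.47 feeder tcp [122.2  64. ] z 170.2 F [-0.9  0.2 -0.6] w 0.0 turn left [ 0.003  0.026 -0.004]
[0.0045, -0.0008, 0.0297] [0.003, 0.026, -0.004]
[0.0037, -0.0007, 0.0298] [0.0, -0.0, -0.0]
[0.0024, -0.0005, 0.0196] [0.0, 0.0, 0.0]
init [-41.1   1.9] [42.2  4.7] 0.034
now [-37.7  22.9] [ 37.5 -16. ] -0.477
```

View pics/p11.png

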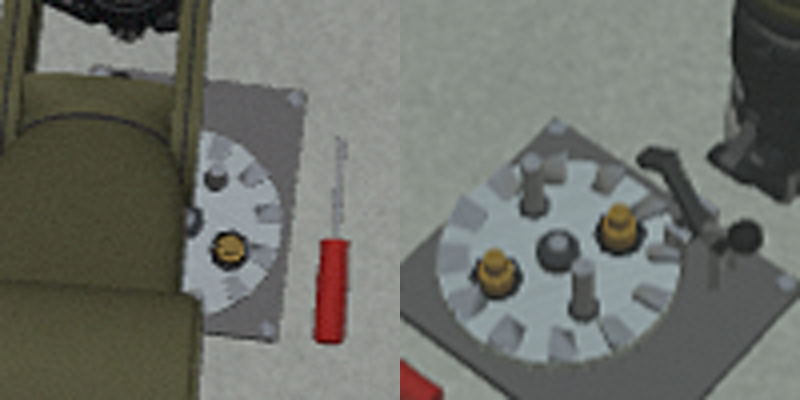

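Request:
play_rows(
  increments=[
    [0, [0.01, -0.001, 0.01], [0, 0.026, -0.004]],
    [0, [0.002, 0, 0.02], [0, 0, 0]],
    [0, [0, 0, 0.02], [0, 0, 0]],
    [0, [0, 0, 0.015], [0, 0, 0]],
    [0, [0, 0, 0], [0, 0, 0]],
  ],
)

```text
clock: 9.2
tcp_pos: [0.6137, -0.0151, 0.1017]
tcp_rot: [0.002, 0.998, -0.068, -0.006]
force: [0.1, -0.4, 0.0]
gripper_width: 0.0002
```

```bash
python3 - <<'E'
from h import *
plan(132,66,91,step=.03); snap("p12")
E
```

```text
t 9.2 feeder tcp [122.5  58.9] z 101.7 F [ 0.1 -0.4  0. ] w 0.0 turn left [ 0.005  0.012 -0.004]
[0.0096, -0.0072, 0.0106] [0.005, 0.012, -0.004]
```

View pics/p12.png

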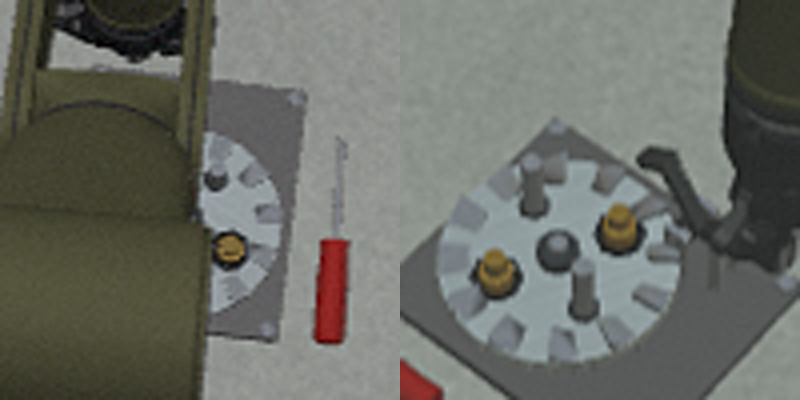

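Request:
play_rows(
  increments=[
    [0, [0.007, -0.007, 0], [0.005, 0.012, -0.004]],
    [0, [0, 0, 0.01], [0, 0, 0]],
    [0, [0, 0, 0], [0, 0, 0]],
  ],
)

```text
clock: 9.68
tcp_pos: [0.6253, -0.0086, 0.0946]
tcp_rot: [-0.0, 0.998, -0.065, 0.004]
force: [0.3, 0.8, 0.6]
gripper_width: -0.0001
```

```bash
python3 - <<'E'
from h import *
plan(125,66,91,step=.03)
E
```

```text
t 9.68 feeder tcp [133.2  66.9] z 94.6 F [0.3 0.8 0.6] w -0.0 turn left [-0.001 -0.009  0.   ]
[-0.0083, 0.0009, 0.0035] [-0.001, -0.009, 0.0]
```

Request:
play_rows(
  increments=[
    [0, [-0.006, 0.001, 0.005], [0, -0.009, 0]],
    [0, [-0.007, 0, 0], [0, 0, 0]],
    [0, [-0.007, 0, 0], [0, 0, 0]],
    [0, [-0.008, 0, 0], [0, 0, 0]],
    [0, [0, 0, 0], [0, 0, 0]],
  ],
)

```text
clock: 10.3
tcp_pos: [0.6064, -0.0071, 0.0938]
tcp_rot: [-0.0, 0.998, -0.065, 0.011]
force: [0.0, -0.2, -1.0]
gripper_width: 0.0001
```

```bash
python3 - <<'E'
from h import *
plan(99,66,91,step=.03); snap("p13"); wheel(cv2.imread("pics/p13_s.png"))
E
```

```text
t 10.3 feeder tcp [114.3  65.9] z 93.8 F [ 0.  -0.2 -1. ] w 0.0 turn left [-0.002 -0.023  0.   ]
[-0.0153, -0.0001, 0.0024] [-0.002, -0.023, 0.0]
hubs [[20.1, 39.5], [-17.1, -36.1]] [52, 54] angle -0.458
```

View pics/p13.png

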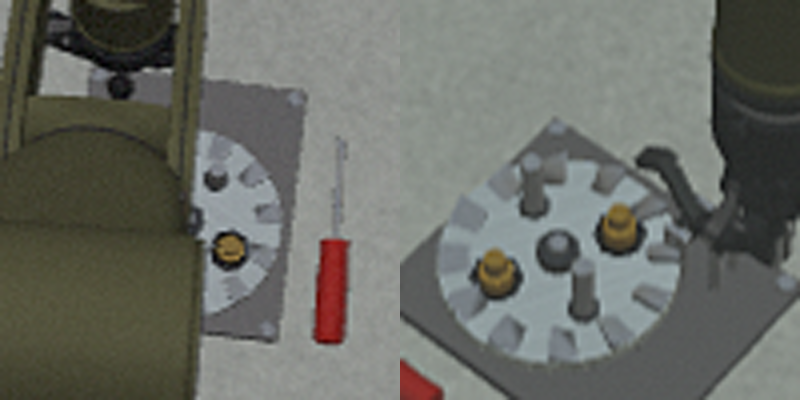

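Request:
play_rows(
  increments=[
    [0, [-0.005, 0, 0.002], [0, -0.02, 0]],
    [0, [-0.006, 0, 0.001], [0, 0, 0]],
    [0, [-0.006, 0, 0], [0, 0, 0]],
    [0, [0, 0, 0], [0, 0, 0]],
  ],
)

```text
clock: 10.9
tcp_pos: [0.6049, -0.0069, 0.0963]
tcp_rot: [-0.0, 0.998, -0.065, 0.017]
force: [-0.4, -0.9, -1.4]
gripper_width: 0.0002
```

```bash
python3 - <<'E'
from h import *
plan(97,66,91,step=.03); snap("p14"); wheel(cv2.imread("pics/p14_s.png"))
E
```

```text
t 10.9 feeder tcp [112.8  65.9] z 96.3 F [-0.4 -0.9 -1.4] w 0.0 turn left [-0.002 -0.034  0.   ]
[-0.016, -0.0001, 0.0048] [-0.002, -0.034, 0.0]
hubs [[20.3, 39.1], [-17.4, -35.8]] [54, 51] angle -0.467
```

View pics/p14.png

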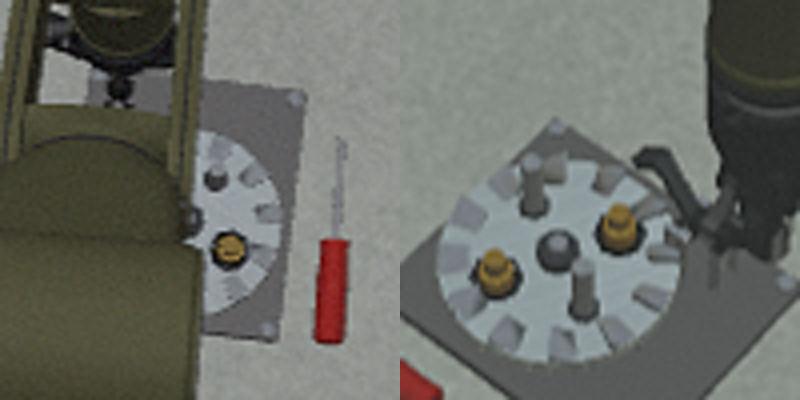

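```bash
python3 - <<'E'
from h import *
o=r.get_obs(); print(np.round(o["qpos"],3),np.round(o["force"],1),np.round(o["moment"],2))
for th in (1,.9,.8,.7): print(th,((proj("top",np.r_[f2w(54+50*np.sin(th),66),.044+.05*np.cos(th)])-[295,200])*4).round(),((proj("scene",np.r_[f2w(54-58*np.cos(th)+14*np.sin(th),66),.044+.058*np.sin(th)+.014*np.cos(th)])-[265,200])*4+[400,0]).round())
a=[]
for n in("p10","p13","p14"):
    t=cv2.imread(f"pics/{n}_t.png"); s=cv2.imread(f"pics/{n}_s.png")
    a.append(np.vstack([cv2.resize(t[205:250,310:345],(260,334)),cv2.resize(s[225:275,320:355],(260,250))]))
cv2.imwrite("pics/cmp.png",np.hstack(a))
E
```

```text
[-8.100e-02  4.860e-01  1.662e+00  1.000e-03  9.590e-01  1.620e+00] [ 3.6 -1.   1.8] [-0.09 -0.5   0.04]
1 [120.  83.] [664. 158.]
0.9 [119.  85.] [657. 156.]
0.8 [119.  88.] [650. 154.]
0.7 [118.  91.] [644. 153.]
```

View pics/cmp.png

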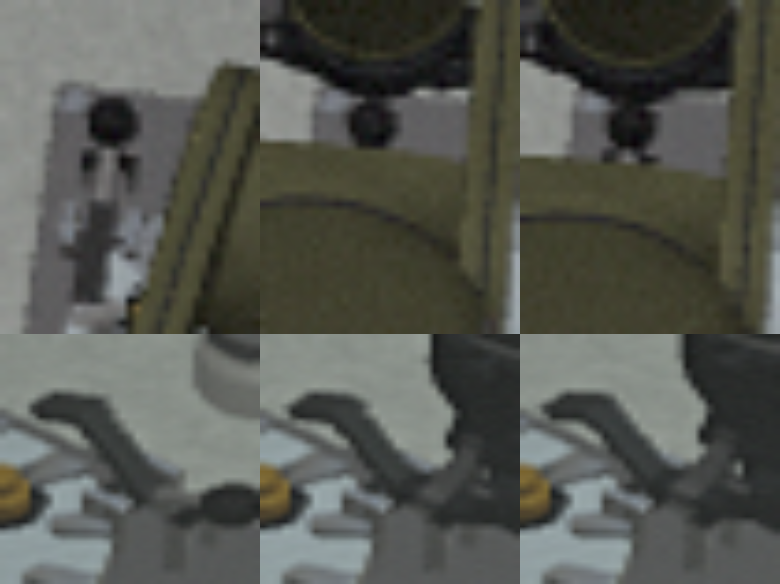

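Request:
play_rows(
  increments=[
    [0, [-0.01, 0, 0.004], [0, -0.04, 0]],
    [0, [-0.01, 0, 0.003], [0, -0.02, 0]],
    [0, [0, 0, 0], [0, 0, 0]],
  ],
)

```text
clock: 11.38
tcp_pos: [0.6056, -0.007, 0.0964]
tcp_rot: [-0.001, 0.998, -0.065, 0.008]
force: [-0.4, -0.2, -0.3]
gripper_width: 0.0003
```

```bash
python3 - <<'E'
from h import *
plan(97,66,91,step=.03); snap("p15"); wheel(cv2.imread("pics/p15_s.png"))
E
```

```text
t 11.38 feeder tcp [113.5  65.9] z 96.4 F [-0.4 -0.2 -0.3] w 0.0 turn left [-0.003 -0.015  0.   ]
[-0.0166, -0.0001, 0.0051] [-0.003, -0.015, 0.0]
hubs [[20.5, 39.0], [-17.0, -36.1]] [56, 52] angle -0.462
```

View pics/p15.png

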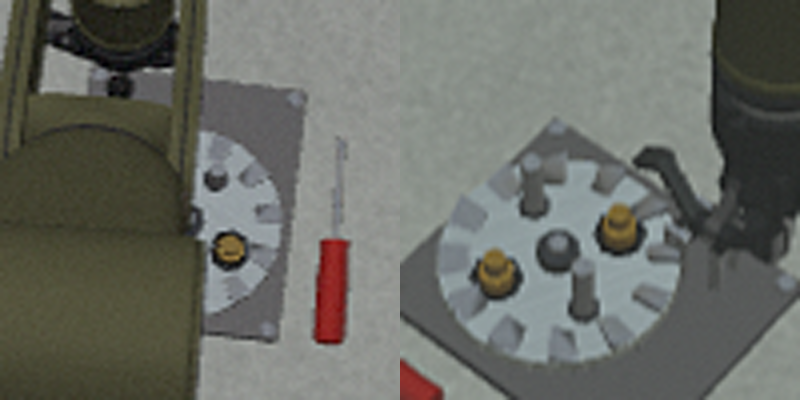

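Request:
play_rows(
  increments=[
    [0, [-0.006, 0, 0], [0, 0, 0]],
  ],
)

```text
clock: 11.6
tcp_pos: [0.6038, -0.0066, 0.0971]
tcp_rot: [-0.001, 0.998, -0.065, 0.012]
force: [12.2, -2.3, 7.9]
gripper_width: 0.0002
```

```bash
python3 - <<'E'
from h import *
state(); o=r.get_obs(); print(np.round(o["moment"],2),np.round(o["joint_torque"],2))
s,d=imaging.read_camera("scene"); cv2.imwrite("pics/p16z.png",cv2.resize(s[200:290,310:390],None,fx=7,fy=6.6,interpolation=cv2.INTER_CUBIC)*2)
state(); o=r.get_obs(); print(np.round(o["moment"],2))
cv2.imwrite("pics/p16z.png",np.clip(cv2.resize(s[200:290,310:390],None,fx=6.6,fy=6.6,interpolation=cv2.INTER_CUBIC).astype(float)*2,0,255).astype(np.uint8))
E
```

```text
t 11.6 feeder tcp [111.6  66. ] z 97.1 F [12.2 -2.3  7.9] w 0.0 turn left [-0.003 -0.025  0.   ]
[-0.29 -1.95  0.05] [ 1.160e+00 -4.499e+01 -9.440e+00  3.400e-01  4.330e+00 -1.000e-02]
t 11.65 feeder tcp [111.4  66. ] z 97.5 F [ 8.3 -1.4  6.8] w 0.0 turn left [-0.003 -0.025  0.   ]
[-0.27 -1.48 -0.04]
```

View pics/p16z.png

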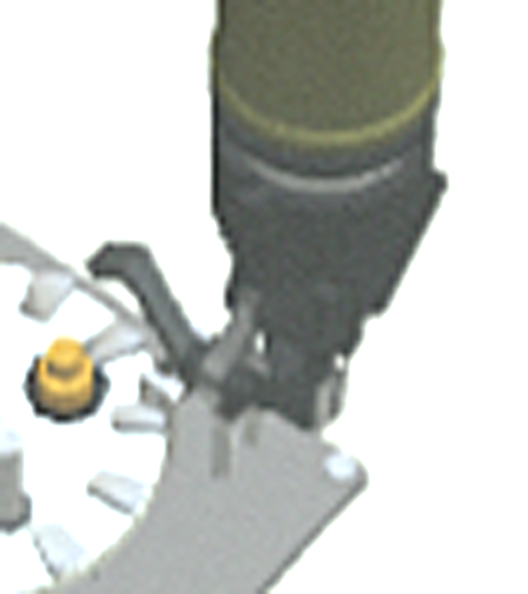

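Request:
play_rows(
  increments=[
    [0, [0.015, 0, 0], [0, -0.02, 0]],
    [0, [0, 0, 0.008], [0, 0, 0]],
    [0, [0, 0, 0.008], [0, 0, 0]],
    [0, [0, 0, 0], [0, 0, 0]],
  ],
)

```text
clock: 12.15
tcp_pos: [0.6086, -0.0071, 0.0764]
tcp_rot: [-0.002, 0.998, -0.065, -0.007]
force: [-0.1, -0.6, 0.4]
gripper_width: -0.0003
```

```bash
python3 - <<'E'
from h import *
plan(118,66,80); snap("p17"); wheel(cv2.imread("pics/p17_s.png"))
E
```

```text
t 12.15 feeder tcp [116.4  66.2] z 76.4 F [-0.1 -0.6  0.4] w -0.0 turn left [-0.003  0.014  0.001]
[0.0015, 0.0001, -0.0036] [-0.003, 0.014, 0.001]
hubs [[20.3, 39.5], [-17.2, -35.9]] [54, 51] angle -0.461
```

View pics/p17.png

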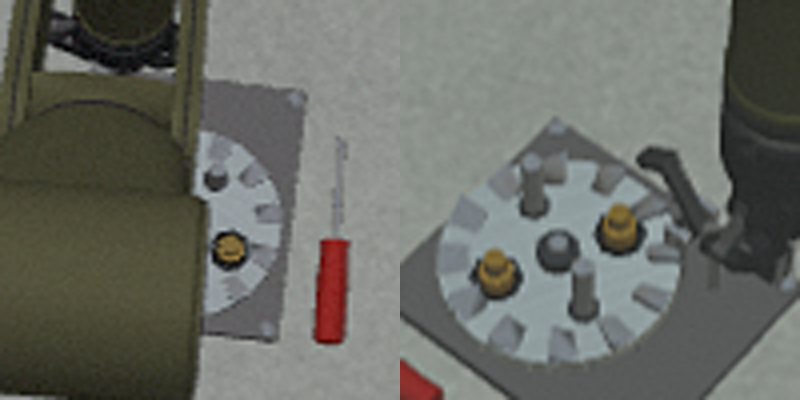

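Request:
play_rows(
  increments=[
    [0, [-0.006, 0, -0.001], [0, 0.01, 0]],
    [0, [-0.005, 0, -0.002], [0, 0, 0]],
  ],
)

```text
clock: 12.5
tcp_pos: [0.6053, -0.0066, 0.0831]
tcp_rot: [-0.001, 0.998, -0.065, 0.007]
force: [4.8, -1.4, 2.5]
gripper_width: 0.0002
```

```bash
python3 - <<'E'
from h import *
snap("p18"); plan(103,66,82)
E
```

```text
t 12.6 feeder tcp [112.8  66.2] z 83.5 F [ 5.3 -1.4  4.2] w -0.0 turn left [-0.003 -0.013  0.001]
[-0.0098, 0.0002, 0.0013] [-0.003, -0.013, 0.001]
```

View pics/p18.png

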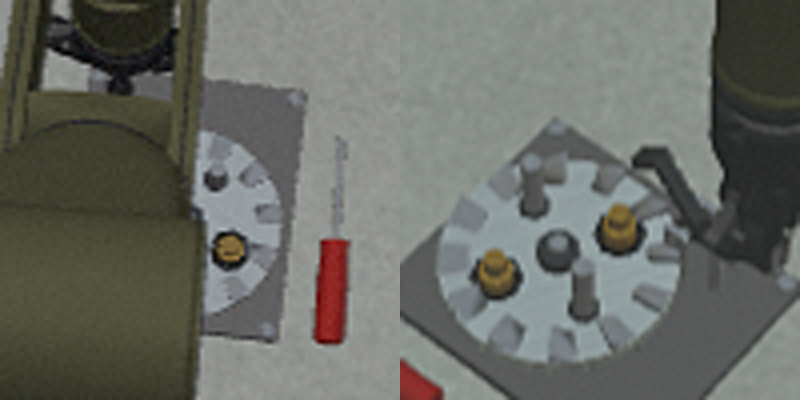

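Request:
play_rows(
  increments=[
    [0, [-0.004, 0, -0.006], [0, 0, 0]],
    [0, [-0.005, 0, -0.006], [0, 0, 0]],
    [0, [-0.006, 0, -0.004], [0, 0, 0]],
  ],
)

```text
clock: 12.98
tcp_pos: [0.5878, -0.0044, 0.1003]
tcp_rot: [-0.001, 0.998, -0.065, 0.006]
force: [-0.0, -0.2, -0.3]
gripper_width: 0.0001
```

```bash
python3 - <<'E'
from h import *
snap("p19"); plan(103,66,82); wheel(cv2.imread("pics/p19_s.png"))
E
```

```text
t 13.07 feeder tcp [94.7 66.2] z 100.2 F [ 0.2 -0.2  0.2] w -0.0 turn left [-0.003 -0.01   0.001]
[0.0081, 0.0002, 0.0182] [-0.003, -0.01, 0.001]
hubs [[20.6, 39.2], [-17.0, -36.1]] [53, 52] angle -0.463
```

View pics/p19.png

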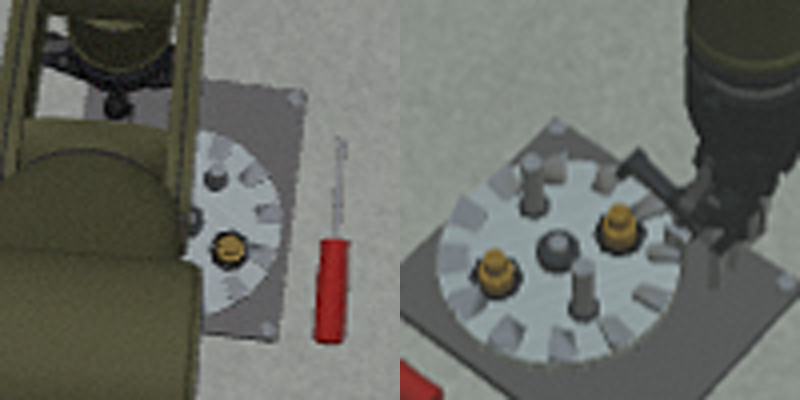

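Request:
play_rows(
  increments=[
    [0, [0.015, 0, 0], [0, 0, 0]],
    [0, [0.015, 0, 0], [0, 0, 0]],
    [0, [0, 0, -0.03], [0, 0, 0]],
    [0, [0, 0, -0.04], [0, 0, 0]],
    [0, [0, 0, -0.03], [0, 0, 0]],
  ],
)

```text
clock: 13.7
tcp_pos: [0.6187, -0.0089, 0.1978]
tcp_rot: [-0.001, 0.998, -0.065, 0.001]
force: [-0.2, -0.7, -0.7]
gripper_width: -0.0001
```

```bash
python3 - <<'E'
from h import *
snap("p20"); plan(60,-120,190); wheel(cv2.imread("pics/p20_s.png"))
E
```

```text
t 13.8 feeder tcp [128.9  65.8] z 200.3 F [ 1.2 -0.9  0.1] w 0.0 turn left [-0.003 -0.008  0.001]
[-0.0209, 0.0562, 0.0028] [-0.003, -0.008, 0.001]
[-0.0208, 0.0562, 0.0031] [-0.0, 0.0, 0.0]
[-0.0208, 0.0562, 0.0031] [-0.0, 0.0, 0.0]
[-0.0064, 0.0173, 0.001] [-0.0, -0.0, 0.0]
hubs [[20.3, 39.1], [-17.1, -35.9]] [52, 52] angle -0.463
```

View pics/p20.png

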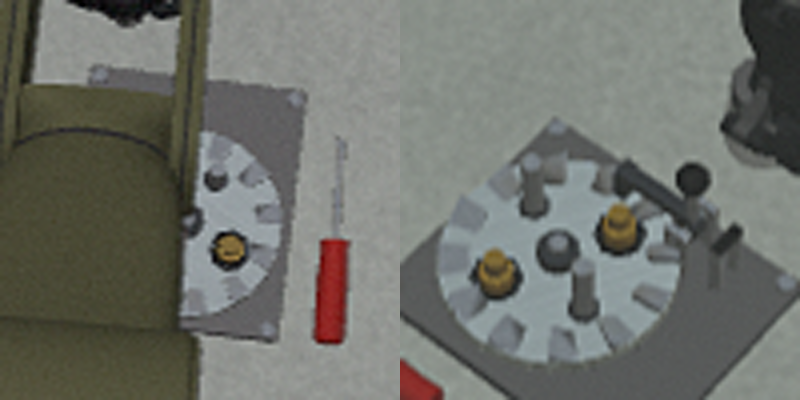

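Request:
play_rows(
  increments=[
    [0, [-0.02, 0.056, 0], [0, 0, 0]],
    [0, [-0.02, 0.056, 0], [0, 0, 0]],
    [0, [-0.02, 0.056, 0], [0, 0, 0]],
    [0, [-0.02, 0.056, 0], [0, 0, 0]],
    [0, [-0.02, 0.056, 0], [0, 0, 0]],
  ],
)

```text
clock: 14.42
tcp_pos: [0.4885, -0.2783, 0.1934]
tcp_rot: [-0.002, 0.998, -0.06, 0.004]
force: [0.4, -1.2, -0.5]
gripper_width: 0.0001
```

```bash
python3 - <<'E'
from h import *
snap("p21"); state(); wheel(cv2.imread("pics/p21_s.png"))
a=cv2.imread("pics/top0.png"); b=cv2.imread("pics/p21_t.png")
c=cv2.imread("pics/scene0.png"); d=cv2.imread("pics/p21_s.png")
for n,x in(("i",c),("e",d)):
    h=x[235:255,330:346]; m=(h.max(2)<50); v,u=np.nonzero(m); print(n,u.mean()+330,v.mean()+235,m.sum())
cv2.imwrite("pics/cmp2.png",np.hstack([cv2.resize(a[150:330,150:520],(400,195)),cv2.resize(b[150:330,150:520],(400,195))]))
E
```

```text
t 14.53 feeder tcp [  31.6 -222.3] z 193.3 F [-0.2  0.3  0.8] w -0.0 turn left [-0.002 -0.006  0.003]
hubs [[20.2, 39.3], [-16.7, -36.5]] [51, 59] angle -0.453
i 337.2 245.06 50
e 337.06976744186045 245.30232558139534 43
```

View pics/p21.png

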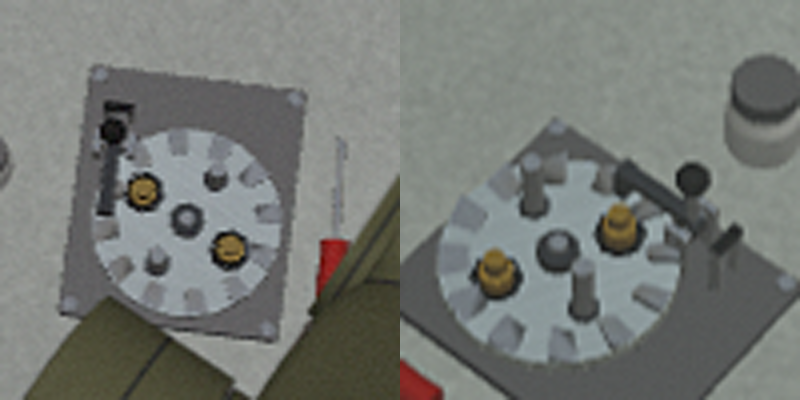

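View pics/cmp2.png

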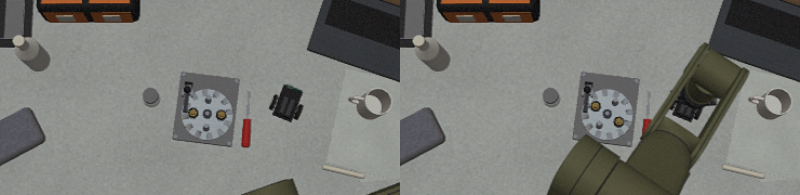

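```bash
python3 - <<'E'
from plant import r
print(r.sign_off())
E
```

```text
the job is handed in; nothing more can be done
None
```

The wheel is turned back one notch and the pawl is back down in the teeth. I handed the job in at about 14.5 s; the hand-in reports no verdict.

**What I did:** With the gripper shut, I pushed the ball lever to +x until the pawl fell open against its stop. I then pushed post a toward +y to turn the wheel, and pushed the ball back so the pawl dropped.

**Last checks:**
- **Wheel:** about -0.46 rad from the hubs, and -0.48 from the posts in an earlier picture. It read about +0.03 to +0.065 at the start. The two methods differ by about 0.02 rad, but both are inside the allowed range.
- **Pawl:** the ball is within about 0.3 pixel of its starting image position. I read this as fully down; it is only an image check.
- **Hubs:** both stand in their pockets.
- **Other things on the table:** I saw no change in the jar, screwdriver, flask, pencil case, mug or marker. The arm partly hid the buggy and screwdriver in the last top view. At hand-in the arm was clear of everything, with its fingertips about 110 mm above the buggy's top.

**What went wrong on the way:** the first tries at pushing the ball back jammed at about 0.8 rad. Friction on the finger locked the rising ball, and I read about 12 N sideways and 8 N up. I backed off, went lower and pushed along the ball's arc, and the pawl dropped. The wheel did not move during this.

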